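# Make up two seawater sampling kits in a ship's wet lab

## Robot

A 6-joint arm with a two-finger parallel gripper is mounted at the origin on the work surface. World frame = base frame: x ahead of the robot, y to its left, z up, the work surface at z = 0. Lengths are in m, angles in degrees, forces in N, time in s.
With the tool pointing down it reaches from about 0.4 to 0.825 m from the base axis. Payload 7 kg.
Tool frame: the origin (TCP) lies at the very end of the fingers, on their centre line; the grasp point (between the pads) lies 19 mm behind it; z points along the fingers, y is the line along which they close (so a half turn about z gives the same grasp; the last joint's range is limited). The gripper opens to 88 mm and grips with 3 to 60 N. Pads are 19 mm wide; open, the fingers measure 130 mm over their backs; the gripper's body (78 mm by 193 mm) begins 47 mm behind the grasp point.
Start: joints at [90.017, 20.546, 0.682, 0, -70.136, -16.507], TCP at [0.192, 0.647, 0.227] pointing down, gripper open.
Joint ranges: [-176.03, 176.03], [-82.01, 121.73], [-58.28, 71.71], [-173.87, 95.51], [-174.79, -0.11], [-173.66, 173.66]. Speed limits (degrees/s): [136.94, 136.94, 172.46, 180, 180, 180].

## Interface

Orientations are given as [roll, pitch, yaw] about the fixed x, y, z axes, in that order (R = Rz(yaw) Ry(pitch) Rx(roll)).
In Python, from plant import get_state, imaging, r, finder gives the robot as it stands.
- The arm moves only by the shell command python3 -m handwheel 'ROWS' [FORCE]. ROWS is JSON, a list of rows, each a list of 5 numbers: the closure, from 0 (fully open) to 1 (shut), then the shift along the world's x, y, z in cm, then the turn about the world's z in degrees. A call has 1 to 8 rows; each row is the pose to reach, as a shift and turn from the pose commanded when the call began; what a row does not reach only later rows make up. A row lasts 1/8 s, in which the tool goes at most 62.5 mm and 10.7 degrees, less where a joint would pass 70% of its speed; a pose out of reach is approached as far as the arm can. A call with a gripper value outside its range is refused whole. The fingers move at their own pace and stop on an object; FORCE is the grip in N (left out, the last holds). Time passes only in rows, so rows that repeat a pose let the fingers close. It gives the time, the measured TCP pose, the force, the opening and the grip force at its end, in the units of the state.
- get_state(): the state, without advancing time (a new reading comes with each control period).
- imaging.capture(name): name is "scene" or "side" or "wrist"; returns (picture, depth): 480x640x3 uint8, red, green, blue; 480x640 float32, m along the optical axis (not along the pixel's ray), 0 where there is no reading.
- imaging.get_calibration(name): a dict with "fx", "fy", "cx", "cy" (pixels), "rvec" (rotation vector, rad) and "tvec" (3), from world to camera coordinates, as OpenCV has them; the wrist camera has in their place "hand_eye" (4x4, takes a point from camera to tool coordinates, whose origin is the TCP and whose axes are the flange's). Camera axes: x right, y down, z forward; pixel columns grow to the right and rows downward; lengths in m; the calibration is good to about 2 mm. A picture is of the moment at which its call begins: read the wrist's pose just before it. get_calibration takes no time and is no camera call.
- r.close_job(): hands the job in; it is judged then, once.
Trained networks look in the newest picture that a camera, given by its name, has taken for a name from the list of things; names that differ only in an ending like _2 or _b are one class to them, and where a whole thing is asked for, a point or a joint stands for the part that bears it (a point fixed in the world has none). Each returns a list of dicts, best first, with "p" (0 to 1); they miss things now and then, are a little off and sometimes report something else, mostly with a low value. They report only what shows in the picture. A call takes as long as a camera call. They do not tell look-alikes from the thing itself.
- finder.cut_out(camera, query): "region" (480x640 bool, what is visible of it) and "pixel" ([column, row] in pixels, amid what is visible of it).
The state is a dict: "time_s": time; "joints": joint angles; "qd": joint speeds; "joint_torque": joint torques, N m; "tcp_pos": TCP position; "eef_rot": TCP orientation; "contact_force": force on the tool from outside, world axes, zero at the start; "moment": the same for the moment, N m; "gripper_width": finger opening in m; "gripper_force": force on a finger pad.
Only numpy, scipy, OpenCV 4.12 (cv2) and the standard library are available. Lean on these libraries where they do the work, as an engineer would, in place of code of your own. Each camera call takes 0.05 s, during which the arm holds its last target. There are 200 camera calls.

## Task

Make up the two sampling kits: into the blue tray (trace metals, so no metal) go the cream plastic filter holder, the white bottle with the blue cap and the jar with the blue lid; into the yellow tray (organic carbon), beside the yellow-lidded jar that is already packed there, go the stainless steel filter holder and the amber bottle. Give each thing an empty compartment of its own, standing upright flat on the compartment's floor, set down and not dropped; leave the used red-capped bottle, the used red-lidded jar and the packed yellow-lidded jar standing where they are.

Things in the scene. Friction and masses are not known exactly. Their poses are not given: they have to be found in the camera images.
- tray_blue: Open blue plastic kit tray, fixed. 82 mm (its x) by 238 mm (its y; 11 mm lug at each end), 22 mm high; floor, walls and the two dividers 4 mm thick, dividers as high as the rim. Three compartments 74 x 74 mm inside, centred at y = -78, 0, +78 mm. Origin: centre of underside; z up; x points away from the robot within 0.2 rad. All empty at the start.
- tray_yellow: Open yellow plastic kit tray, fixed. 82 mm (its x) by 238 mm (its y; 11 mm lug at each end), 22 mm high; floor, walls and the two dividers 4 mm thick, dividers as high as the rim. Three compartments 74 x 74 mm inside, centred at y = -78, 0, +78 mm. Origin: centre of underside; z up; x points away from the robot within 0.2 rad. The yellow-lidded jar stands in the one at y = -78 mm.
- holder_cream: In-line filter holder of cream-coloured plastic, standing upright, round about its z axis: two clamped flanges 51 mm across from 0 to 24 mm high, then a plain stem 20 mm across up to 58 mm, which is where to grip it, then a thin hose nozzle with a blue end 14 mm across; 76 mm high in all. About 90 g. Origin: centre of the underside.
- holder_steel: In-line filter holder of stainless steel, standing upright, round about its z axis: two clamped flanges 51 mm across from 0 to 24 mm high, then a plain stem 20 mm across up to 58 mm, which is where to grip it, then a thin hose nozzle with a yellow end 14 mm across; 76 mm high in all. About 250 g. Origin: centre of the underside.
- bottle_blue: White plastic sample bottle, standing upright, round: body 38 mm across up to 58 mm high, sloping shoulder, blue cap 29 mm across over the top 17 mm; 86 mm high in all. About 50 g. Origin: centre of the underside.
- bottle_amber: Brown (amber) glass sample bottle, standing upright, round: body 42 mm across up to 54 mm high, sloping shoulder, black cap 29 mm across over the top 17 mm; 82 mm high in all. About 110 g. Origin: centre of the underside.
- jar_blue: Squat round filter jar, white body 47 mm across up to 34 mm, blue screw lid 50 mm across from 34 to 50 mm high (total height 50 mm). About 60 g. Origin: centre of the underside.
- bottle_red: White plastic sample bottle, standing upright, round: body 38 mm across up to 58 mm high, sloping shoulder, red cap 29 mm across over the top 17 mm; 86 mm high in all. About 50 g. Origin: centre of the underside. Used: leave it where it stands.
- jar_red: Squat round filter jar, white body 47 mm across up to 34 mm, red screw lid 50 mm across from 34 to 50 mm high (total height 50 mm). About 60 g. Origin: centre of the underside. Used: leave it where it stands.
- jar_yellow: Squat round filter jar, white body 47 mm across up to 34 mm, yellow screw lid 50 mm across from 34 to 50 mm high (total height 50 mm). About 60 g. Origin: centre of the underside. Already packed in the yellow tray: leave it there.
Mind the look-alikes: they are no part of the job. What is shaped like the holder_steel but green or turquoise is not meant.

How it is judged (in metres and radians):
At the end, for the whole second after the job is handed in: The five things named, and the yellow-lidded jar, stand in their own trays on compartment floors (underside under 9 mm above the tray's), upright within 0.1 rad, under 20 mm/s; the red-capped bottle and red-lidded jar upright within 20 mm of their starts (x of holder_cream in the frame of tray_blue between -0.036 and 0.036 m and y of holder_cream in the frame of tray_blue between -0.114 and 0.114 m and z of each of holder_cream, bottle_blue, jar_blue in the frame of tray_blue below 0.009 m and angle between each of holder_cream, bottle_blue, jar_blue, holder_steel, bottle_amber, jar_yellow, bottle_red, jar_red's own z axis and vertical below 0.1 rad and linear speed of each of holder_cream, bottle_blue, jar_blue, holder_steel, bottle_amber, jar_yellow below 0.02 m/s and x of bottle_blue in the frame of tray_blue between -0.036 and 0.036 m and y of bottle_blue in the frame of tray_blue between -0.114 and 0.114 m and x of jar_blue in the frame of tray_blue between -0.036 and 0.036 m and y of jar_blue in the frame of tray_blue between -0.114 and 0.114 m and x of holder_steel in the frame of tray_yellow between -0.036 and 0.036 m and y of holder_steel in the frame of tray_yellow between -0.114 and 0.114 m and z of each of holder_steel, bottle_amber, jar_yellow in the frame of tray_yellow below 0.009 m and x of bottle_amber in the frame of tray_yellow between -0.036 and 0.036 m and y of bottle_amber in the frame of tray_yellow between -0.114 and 0.114 m and x of jar_yellow in the frame of tray_yellow between -0.036 and 0.036 m and y of jar_yellow in the frame of tray_yellow between -0.114 and 0.114 m and distance of each of bottle_red, jar_red from where it was at the start of the episode below 0.02 m); the robot touches nothing.
It fails at once if a used red-capped item or the yellow-lidded jar is shifted by more than 20 mm or tipped over (distance of any of bottle_red, jar_red, jar_yellow from where it was at the start of the episode above 0.02 m or angle between any of bottle_red, jar_red, jar_yellow's own z axis and vertical above 0.5 rad).
It fails at once if a thing is dropped (falls freely at more than 0.7 m/s) ((linear speed of holder_cream above 0.7 m/s and contact force between holder_cream and the fingers below 0.01 N) or (linear speed of bottle_blue above 0.7 m/s and contact force between bottle_blue and the fingers below 0.01 N) or (linear speed of jar_blue above 0.7 m/s and contact force between jar_blue and the fingers below 0.01 N) or (linear speed of holder_steel above 0.7 m/s and contact force between holder_steel and the fingers below 0.01 N) or (linear speed of bottle_amber above 0.7 m/s and contact force between bottle_amber and the fingers below 0.01 N)).
It also fails if it takes over 122 s, if anything falls off the work surface, if the arm or the gripper's body presses on something with over 40 N, if the wrist force passes 120 N, or if a joint passes its speed limit or range.

## Working session

There is one attempt and no reset: what is moved stays moved. The work goes in short steps, Python scripts to look and compute and a shell command to move; the robot and the scene stay as the last step left them, time stands still between calls to the robot, and variables do not carry over. Pictures are saved under pics/ and viewed, at most 14 in all, crops included, and the job is handed in when it is done.

```bash
mkdir -p pics; ls
cat > h.py <<'E'
import numpy as np, cv2
from plant import get_state, imaging, r, finder
from scipy.spatial.transform import Rotation as R
def cloud(name, depth):
    c=imaging.get_calibration(name)
    v,u=np.mgrid[0:480,0:640]
    P=np.stack([(u-c['cx'])/c['fx']*depth,(v-c['cy'])/c['fy']*depth,depth],-1)
    if 'hand_eye' in c:
        raise Exception
    M=cv2.Rodrigues(np.array(c['rvec'],float))[0]
    return (P-np.array(c['tvec']).ravel())@M
E
python3 - <<'E'
from h import *
s=get_state();print({k:s[k] for k in('time_s','tcp_pos','eef_rot','joints','gripper_width')})
for n in('scene','side'):
    p,d=imaging.capture(n);cv2.imwrite(f'pics/{n}0.png',p[:,:,::-1]);np.savez(f'{n}0.npz',p=p,d=d)
    c=imaging.get_calibration(n);print(n,c)
E
```

```text
pics
{'time_s': 0.0, 'tcp_pos': array([0.19147663, 0.64675126, 0.22562062]), 'eef_rot': array([ 1.79904923e+02, -6.48977921e-03, -1.64980641e+01]), 'joints': array([ 9.00164865e+01,  2.05906462e+01,  6.33158064e-01, -2.21205079e-02,
       -7.01355125e+01, -1.65070225e+01]), 'gripper_width': 0.08786152273937155}
scene {'fx': 451.9453036721695, 'fy': 451.9453036721695, 'cx': 315.43791053757184, 'cy': 240.36341125454257, 'rvec': array([ 2.29545748,  1.21858705, -0.37307676]), 'tvec': array([-0.28258262, -0.31677779,  1.30462206])}
side {'fx': 575.849770524825, 'fy': 575.849770524825, 'cx': 321.5757584986898, 'cy': 239.33406827175872, 'rvec': array([ 2.32186082, -0.1671315 ,  0.09709711]), 'tvec': array([-0.48380339,  0.10142484,  1.19061576])}
```

View pics/scene0.png

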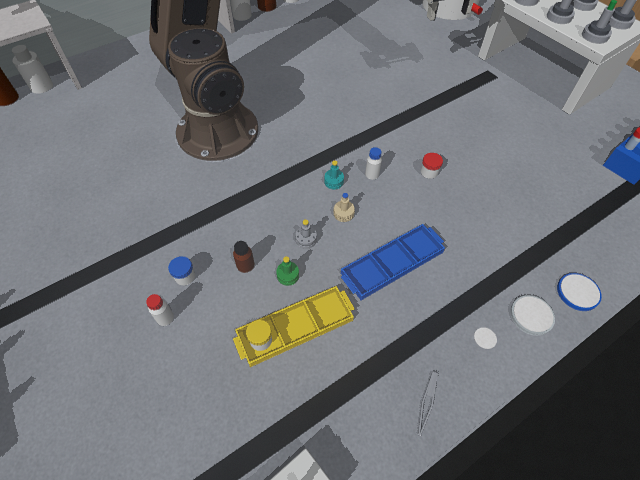

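View pics/side0.png

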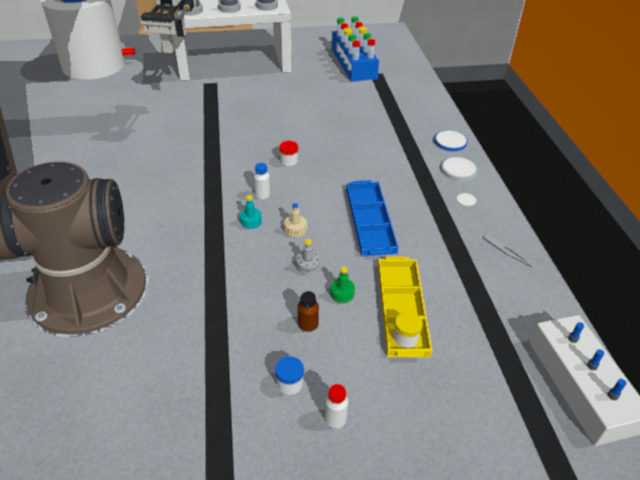

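Scene picture: the red-capped bottle is at (158,308), blue-lidded jar (181,268), amber bottle (243,256), green look-alike (288,270), steel holder (306,232), cream holder (344,206), turquoise look-alike (334,174), blue-capped bottle (374,162) and red-lidded jar (431,164). The blue tray is at (393,260) and the yellow tray at (295,325), with its jar at (259,335).
Holder candidates: (306,232) is grey metal with a yellow end, so it is the steel holder. (288,270) is green and (334,174) is turquoise, so both are look-alikes. I'll confirm this in an enlarged crop.

```bash
cat > fit.py <<'E'
from h import *
from scipy.optimize import least_squares
H=[(.0255,0),(.0255,.024),(.01,.024),(.01,.058),(.004,.058),(.004,.066),(.007,.067),(.007,.076),(0,.076)]
B=lambda b,hb,h:[(b,0),(b,hb),(.0145,h-.017),(.0145,h),(0,h)]
J=[(.0235,0),(.0235,.034),(.025,.034),(.025,.05),(0,.05)]
prof=dict(hold=H,bot=B(.019,.058,.086),amb=B(.021,.054,.082),jar=J)
def dense(p):
    return np.concatenate([np.linspace(a,b,60) for a,b in zip(p[:-1],p[1:])])
def fit(kind,Q,x0,zoff=0):
    from scipy.spatial import cKDTree
    t=cKDTree(dense(np.array(prof[kind])))
    f=lambda c:t.query(np.c_[np.hypot(Q[:,0]-c[0],Q[:,1]-c[1]),Q[:,2]-zoff-c[2]])[0]
    s=least_squares(f,[x0[0],x0[1],0],loss='soft_l1',f_scale=.002,diff_step=1e-3,x_scale=.01)
    return s.x,np.median(f(s.x))
E
cat > m.py <<'E'
from fit import *
D={n:np.load(f'{n}0.npz') for n in('scene','side')}
C={n:cloud(n,D[n]['d']) for n in D}
px=dict(bottle_red=('bot',158,308),jar_blue=('jar',181,272),bottle_amber=('amb',243,258),green=('hold',288,274),holder_steel=('hold',306,236),holder_cream=('hold',344,210),turq=('hold',334,178),bottle_blue=('bot',374,165),jar_red=('jar',431,166))
for k,(t,u,v) in px.items():
    g=C['scene'][v-6:v+7,u-6:u+7].reshape(-1,3); g=g[g[:,2]>.008]; x0=np.median(g,0)
    for n in('scene','side',None):
        Q=np.concatenate([C[m].reshape(-1,3) for m in([n] if n else D)])
        Q=Q[(np.hypot(*(Q[:,:2]-x0[:2]).T)<.05)&(Q[:,2]>.006)&(Q[:,2]<.1)]
        c,e=fit(t,Q,x0[:2]); 
        Q=Q[np.hypot(*(Q[:,:2]-c[:2]).T)<.031]
        c,e=fit(t,Q,c[:2]); print(k,n,c.round(4),len(Q),e.round(4))
for n in D:
    hsv=cv2.cvtColor(D[n]['p'],cv2.COLOR_RGB2HSV)
    for col,(lo,hi),x0 in(('blue',(105,125),None),('yellow',(20,32),None)):
        m=((hsv[...,0]>=lo)&(hsv[...,0]<=hi)&(hsv[...,1]>150)&(hsv[...,2]>50)).astype(np.uint8)
        P=C[n]; m&=((P[...,2]<.027)&(P[...,2]>.013)&(P[...,0]>.3)&(P[...,0]<1)&(abs(P[...,1])<.5)).astype(np.uint8)
        _,L,st,_=cv2.connectedComponentsWithStats(cv2.dilate(m,np.ones((7,7),np.uint8)))
        i=1+np.argmax(st[1:,4]); q=P[(L==i)&(m>0)]
        print(col,n,cv2.minAreaRect((q[:,:2]*1000).astype(np.float32)),np.median(q[:,2]))
p=D['scene']['p'][130:300,220:400]; cv2.imwrite('pics/crop.png',cv2.resize(p[:,:,::-1],None,fx=3.3,fy=3.3,interpolation=2))
E
python3 m.py
```

```text
bottle_red scene [ 4.576e-01 -3.626e-01  3.000e-04] 549 0.0007
bottle_red side [ 0.458  -0.361  -0.0014] 821 0.0007
bottle_red None [ 0.4578 -0.3614 -0.0008] 1370 0.0008
jar_blue scene [ 3.880e-01 -2.833e-01  1.000e-04] 558 0.0008
jar_blue side [ 0.3882 -0.282  -0.0013] 869 0.0007
jar_blue None [ 0.3882 -0.2823 -0.0007] 1427 0.0009
bottle_amber scene [ 4.382e-01 -1.529e-01 -2.000e-04] 491 0.0007
bottle_amber side [ 0.4385 -0.1515 -0.0018] 709 0.0009
bottle_amber None [ 0.4385 -0.1519 -0.0011] 1200 0.0009
green scene [ 5.189e-01 -8.620e-02  1.000e-04] 452 0.0008
green side [ 0.5191 -0.085  -0.0014] 570 0.0009
green None [ 0.5191 -0.0854 -0.0006] 1022 0.001
holder_steel scene [ 4.59e-01  2.70e-03 -1.00e-04] 418 0.0009
holder_steel side [ 0.4594  0.0041 -0.0015] 513 0.0011
holder_steel None [ 0.4593  0.0037 -0.0008] 931 0.001
holder_cream scene [ 4.467e-01  1.242e-01 -1.000e-04] 398 0.001
holder_cream side [ 0.4465  0.1253 -0.0017] 458 0.001
holder_cream None [ 0.4467  0.1248 -0.0008] 856 0.0011
turq scene [ 0.3465  0.1646 -0.    ] 356 0.0009
turq side [ 0.3467  0.1658 -0.0016] 440 0.00
[... 196 characters left out ...]
0011] 861 0.0011
jar_red scene [ 0.4617  0.397  -0.0006] 414 0.001
jar_red side [ 0.4615  0.3979 -0.0018] 399 0.0014
jar_red None [ 0.4617  0.3974 -0.001 ] 813 0.0011
blue scene ((627.0750122070312, 134.684814453125), (261.3341369628906, 83.68966674804688), 87.82093811035156) 0.019978929208666632
yellow scene ((634.01123046875, -140.00465393066406), (258.83660888671875, 83.98463439941406), 81.87830352783203) 0.020556366964991035
blue side ((625.2305297851562, 134.31356811523438), (264.01727294921875, 82.00096130371094), 87.69469451904297) 0.018542515363689546
yellow side ((632.7168579101562, -139.9119873046875), (261.18280029296875, 83.42671203613281), 81.42027282714844) 0.018859995141622128
```

View pics/crop.png

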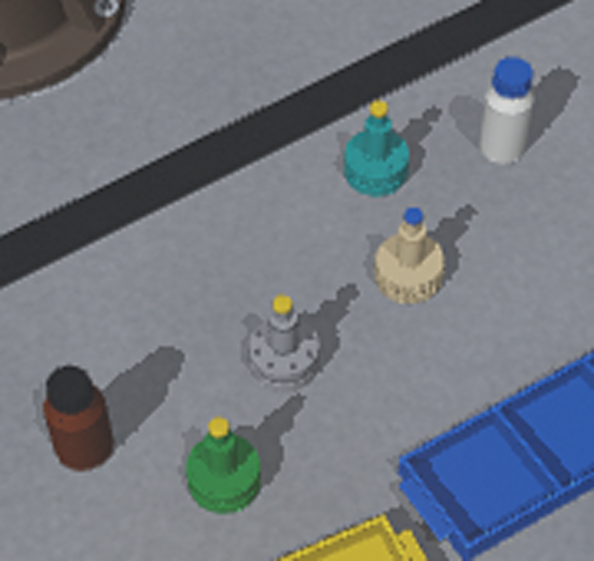

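The crop confirms the steel holder: grey metal with bolt heads and a yellow end, at crop (283,345). The green one at (223,470) and the turquoise one at (376,160) are the look-alikes. All grasps will close along world x (yaw -90), and the blue-capped bottle goes first.

```bash
python3 -m handwheel '[[0.1,1.5,-3,0,-8],[0.1,4.5,-9,0,-18],[0.1,7.2,-14.5,0,-28],[0.1,10,-20,0,-38],[0.1,12.7,-25.5,0,-48],[0.1,15.4,-31,0,-58],[0.1,18,-36,0,-66],[0.1,19,-38,0,-73.5]]' 20; python3 -m handwheel '[[0.1,0,0,0,0]]'
```

```text
time_s: 1.1
tcp_pos: [0.3821, 0.2645, 0.2266]
eef_rot: [180.0, -0.0, -90.4]
contact_force: [0.2, 0.6, -0.8]
gripper_width: 0.0787
gripper_force: 0.0
time_s: 1.23
tcp_pos: [0.3819, 0.2658, 0.2266]
eef_rot: [180.0, 0.0, -90.1]
contact_force: [0.8, 0.2, -0.4]
gripper_width: 0.0788
gripper_force: 0.0
```

```bash
python3 -m handwheel '[[0.1,0,0.05,-4,0],[0.1,0,0.05,-9,0],[0.1,0,0.05,-14,0],[0.1,0,0.05,-18,0],[0.1,0,0.05,-19.6,0],[0.1,0,0.05,-19.6,0]]'; python3 -m handwheel '[[1,0,0,0,0],[1,0,0,0,0],[1,0,0,0,0],[1,0,0,0,0],[1,0,0,0,0],[1,0,0,0,0]]' 20;  python3 -m handwheel '[[1,0,0,0.5,0],[1,0,0,2,0],[1,0,0,5,0],[1,0,0,9,0],[1,0,0,11,0],[1,0,0,11,0]]'
```

```text
time_s: 1.98
tcp_pos: [0.3807, 0.2676, 0.0292]
eef_rot: [179.9, -0.2, -89.8]
contact_force: [-0.2, -0.6, 0.7]
gripper_width: 0.0789
gripper_force: 0.0
time_s: 2.72
tcp_pos: [0.3817, 0.2678, 0.0308]
eef_rot: [-180.0, 0.0, -90.0]
contact_force: [-1.2, -0.8, 3.3]
gripper_width: 0.0372
gripper_force: 20.0
time_s: 3.48
tcp_pos: [0.3821, 0.2685, 0.1422]
eef_rot: [-179.9, 0.2, -90.0]
contact_force: [-1.2, -0.3, -0.5]
gripper_width: 0.0374
gripper_force: 20.0
```

```bash
python3 -m handwheel '[[1,2,-0.4,0,0],[1,6,-1.3,0,0],[1,10.5,-2.3,0,0],[1,15,-3.3,0,0],[1,19,-4.2,0,0],[1,22.5,-5,0,0],[1,24.2,-5.4,0,0],[1,24.7,-5.5,0,0]]';  python3 -m handwheel '[[1,0,0,-2,0],[1,0,0,-5,0],[1,0,0,-8,0],[1,0,0,-9.5,0],[1,0,0,-10.2,0],[1,0,0,-10.5,0],[1,0,0,-10.6,0],[1,0,0,-10.6,0]]'
```

```text
time_s: 4.47
tcp_pos: [0.6285, 0.2121, 0.1391]
eef_rot: [179.9, -0.1, -90.1]
contact_force: [-0.8, -0.3, -0.8]
gripper_width: 0.0375
gripper_force: 20.0
time_s: 5.48
tcp_pos: [0.629, 0.2129, 0.0353]
eef_rot: [-179.9, 0.0, -90.0]
contact_force: [-0.1, -0.0, -1.0]
gripper_width: 0.0375
gripper_force: 20.0
```

```bash
python3 -m handwheel '[[1,0,0,-0.05,0],[1,0,0,-0.1,0],[1,0,0,-0.1,0]]'
```

```text
time_s: 5.85
tcp_pos: [0.629, 0.2129, 0.0349]
eef_rot: [-179.9, 0.0, -90.0]
contact_force: [-2.1, 0.0, 6.5]
gripper_width: 0.0375
gripper_force: 20.0
```

```bash
python3 -m handwheel '[[0.85,0,0,0,0],[0.3,0,0,0,0],[0.2,0,0,0,0],[0.2,0,0,0,0],[0.2,0,0,3,0],[0.2,0,0,8,0],[0.2,0,0,12,0],[0.2,0,0,12,0]]';  python3 -m handwheel '[[0.2,-3,-1.4,0,0],[0.2,-8,-3.8,0,0],[0.2,-13,-6.3,0,0],[0.2,-17,-8.3,0,0],[0.2,-18.2,-8.8,0,0],[0.2,-18.2,-8.8,0,0]]'
```

```text
time_s: 6.85
tcp_pos: [0.6306, 0.2137, 0.1577]
eef_rot: [-179.6, 0.2, -90.0]
contact_force: [0.2, 0.2, -0.7]
gripper_width: 0.0701
gripper_force: 0.0
time_s: 7.6
tcp_pos: [0.4465, 0.1248, 0.1538]
eef_rot: [-180.0, 0.0, -90.0]
contact_force: [1.0, 0.3, 0.1]
gripper_width: 0.0703
gripper_force: 0.0
```

Run:
```python
from h import *
p,d=imaging.capture('side');cv2.imwrite('pics/s1.png',p[100:360,180:500,::-1])
```

```text
(no output)
```

View pics/s1.png

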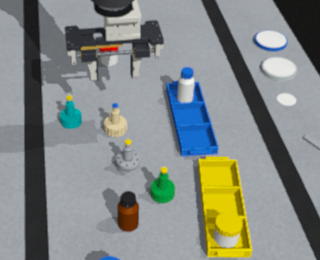

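The white bottle stands upright in the far blue compartment, at crop (187,85). Next is the cream holder.

```bash
python3 -m handwheel '[[0.2,0,0,-3,0],[0.2,0,0,-7,0],[0.2,0,0,-10.5,0],[0.2,0,0,-12,0],[0.2,0,0,-12.4,0],[0.2,0,0,-12.4,0]]'; python3 -m handwheel '[[1,0,0,0,0],[1,0,0,0,0],[1,0,0,0,0],[1,0,0,0,0],[1,0,0,0,0],[1,0,0,0,0]]' 20;  python3 -m handwheel '[[1,0,0,0.5,0],[1,0,0,2,0],[1,0,0,5,0],[1,0,0,9,0],[1,0,0,11,0],[1,0,0,11,0]]'
```

```text
time_s: 8.4
tcp_pos: [0.4473, 0.1251, 0.0294]
eef_rot: [180.0, -0.0, -90.0]
contact_force: [0.4, 0.0, -0.3]
gripper_width: 0.0702
gripper_force: 0.0
time_s: 9.15
tcp_pos: [0.4466, 0.1247, 0.0296]
eef_rot: [-180.0, 0.0, -90.0]
contact_force: [0.5, -0.5, -0.7]
gripper_width: 0.0197
gripper_force: 20.0
time_s: 9.9
tcp_pos: [0.4474, 0.1253, 0.1412]
eef_rot: [-179.8, 0.1, -90.0]
contact_force: [-0.1, -0.9, -2.6]
gripper_width: 0.0195
gripper_force: 20.0
```

```bash
python3 -m handwheel '[[1,2,0.1,0,0],[1,6,0.3,0,0],[1,11,0.6,0,0],[1,15,0.8,0,0],[1,17.3,1,0,0],[1,17.9,1,0,0],[1,17.9,1,0,0]]';  python3 -m handwheel '[[1,0,0,-2,0],[1,0,0,-5,0],[1,0,0,-8,0],[1,0,0,-9.5,0],[1,0,0,-10.2,0],[1,0,0,-10.5,0],[1,0,0,-10.6,0],[1,0,0,-10.7,0]]';python3 -m handwheel '[[1,0,0,0,0],[1,0,0,0,0]]'
```

```text
time_s: 10.78
tcp_pos: [0.6248, 0.1344, 0.1383]
eef_rot: [179.9, -0.0, -90.0]
contact_force: [-0.3, -0.9, -1.1]
gripper_width: 0.0194
gripper_force: 20.0
time_s: 11.78
tcp_pos: [0.6262, 0.1349, 0.0336]
eef_rot: [-179.9, 0.0, -90.0]
contact_force: [-3.4, 0.2, 9.2]
gripper_width: 0.0197
gripper_force: 20.0
time_s: 12.02
tcp_pos: [0.6262, 0.135, 0.0336]
eef_rot: [-179.9, 0.0, -90.0]
contact_force: [-1.7, 0.6, 6.6]
gripper_width: 0.0198
gripper_force: 20.0
```

```bash
python3 -m handwheel '[[0.85,0,0,0,0],[0.4,0,0,0,0],[0.15,0,0,0,0],[0.15,0,0,0,0],[0.15,0,0,3,0],[0.15,0,0,8,0],[0.15,0,0,12,0],[0.15,0,0,12,0]]';  python3 -m handwheel '[[0.15,-1,-2,0,0],[0.15,-3.5,-6,0,0],[0.15,-6.5,-11,0,0],[0.15,-9.5,-16,0,0],[0.15,-12,-21,0,0],[0.15,-15,-26,0,0],[0.15,-18,-31,0,0],[0.15,-20,-35,0,0]]';python3 -m handwheel '[[0.15,-2,-4,0,0],[0.15,-3.4,-6.2,0,0],[0.15,-3.8,-6.7,0,0],[0.15,-3.8,-6.7,0,0]]'
```

```text
time_s: 13.02
tcp_pos: [0.6277, 0.1355, 0.1566]
eef_rot: [-179.6, 0.2, -90.0]
contact_force: [-0.7, -0.4, -0.6]
gripper_width: 0.074
gripper_force: 0.0
time_s: 14.02
tcp_pos: [0.4225, -0.217, 0.1516]
eef_rot: [179.9, 0.0, -90.0]
contact_force: [1.1, -0.2, 0.3]
gripper_width: 0.0744
gripper_force: 0.0
time_s: 14.52
tcp_pos: [0.3867, -0.2823, 0.152]
eef_rot: [179.9, 0.0, -90.1]
contact_force: [-0.3, 0.9, 0.8]
gripper_width: 0.0744
gripper_force: 0.0
```

```bash
python3 -m handwheel '[[0.15,0,0,-3,0],[0.15,0,0,-7,0],[0.15,0,0,-10.5,0],[0.15,0,0,-12.1,0],[0.15,0,0,-12.6,0],[0.15,0,0,-12.6,0]]'; python3 -m handwheel '[[1,0,0,0,0],[1,0,0,0,0],[1,0,0,0,0],[1,0,0,0,0],[1,0,0,0,0],[1,0,0,0,0]]' 20;  python3 -m handwheel '[[1,0,0,0.5,0],[1,0,0,2,0],[1,0,0,5,0],[1,0,0,9,0],[1,0,0,12,0],[1,0,0,12,0]]'
```

```text
time_s: 15.28
tcp_pos: [0.388, -0.2819, 0.0266]
eef_rot: [180.0, -0.0, -89.9]
contact_force: [0.5, 0.5, 0.3]
gripper_width: 0.0746
gripper_force: 0.0
time_s: 16.02
tcp_pos: [0.3879, -0.2824, 0.027]
eef_rot: [-180.0, -0.0, -90.0]
contact_force: [-2.2, 1.0, 5.8]
gripper_width: 0.0492
gripper_force: 20.0
time_s: 16.77
tcp_pos: [0.3889, -0.2828, 0.149]
eef_rot: [-179.7, -0.1, -90.0]
contact_force: [0.4, 0.0, -1.1]
gripper_width: 0.0495
gripper_force: 20.0
```

```bash
python3 -m handwheel '[[1,1,1.4,0,0],[1,3.5,5,0,0],[1,6.5,9.4,0,0],[1,9.5,13.7,0,0],[1,12.5,18,0,0],[1,15.5,22.4,0,0],[1,18.5,26.7,0,0],[1,21,30.3,0,0]]';python3 -m handwheel '[[1,1.7,2.5,0,0],[1,2.4,3.5,0,0],[1,2.5,3.6,0,0],[1,2.5,3.6,0,0]]';  python3 -m handwheel '[[1,0,0,-2.5,0],[1,0,0,-6,0],[1,0,0,-9,0],[1,0,0,-10.5,0],[1,0,0,-11.2,0],[1,0,0,-11.4,0],[1,0,0,-11.5,0],[1,0,0,-11.6,0]]';python3 -m handwheel '[[1,0,0,-0.05,0],[1,0,0,-0.1,0]]'
```

```text
time_s: 17.77
tcp_pos: [0.5978, 0.0233, 0.1449]
eef_rot: [179.9, -0.0, -89.9]
contact_force: [0.4, -0.2, -0.6]
gripper_width: 0.0497
gripper_force: 20.0
time_s: 18.27
tcp_pos: [0.6219, 0.0562, 0.1461]
eef_rot: [179.9, -0.0, -90.0]
contact_force: [0.5, -0.9, -0.2]
gripper_width: 0.0497
gripper_force: 20.0
time_s: 19.27
tcp_pos: [0.6231, 0.0569, 0.0313]
eef_rot: [-179.9, 0.0, -90.0]
contact_force: [-0.8, -0.1, -0.3]
gripper_width: 0.0496
gripper_force: 20.0
time_s: 19.52
tcp_pos: [0.6231, 0.0569, 0.031]
eef_rot: [-179.9, 0.0, -90.0]
contact_force: [-4.3, 0.7, 12.8]
gripper_width: 0.0494
gripper_force: 20.0
```

```bash
python3 -m handwheel '[[0.85,0,0,0,0],[0.4,0,0,0,0],[0.15,0,0,0,0],[0.15,0,0,0,0],[0.15,0,0,3,0],[0.15,0,0,8,0],[0.15,0,0,12,0],[0.15,0,0,12,0]]';  python3 -m handwheel '[[0.2,-2,-0.7,0,0],[0.2,-6.5,-2.1,0,0],[0.2,-11,-3.6,0,0],[0.2,-15,-4.9,0,0],[0.2,-16.4,-5.3,0,0],[0.2,-16.4,-5.3,0,0]]';python3 -m handwheel '[[0.2,0,0,-3,0],[0.2,0,0,-7,0],[0.2,0,0,-10.5,0],[0.2,0,0,-11.7,0],[0.2,0,0,-12,0],[0.2,0,0,-12,0]]'
```

```text
time_s: 20.52
tcp_pos: [0.6248, 0.0573, 0.1535]
eef_rot: [-179.6, 0.1, -90.0]
contact_force: [-0.4, -0.5, 0.0]
gripper_width: 0.0744
gripper_force: 0.0
time_s: 21.28
tcp_pos: [0.4582, 0.0036, 0.1496]
eef_rot: [-180.0, 0.0, -90.0]
contact_force: [-0.3, 0.2, 0.5]
gripper_width: 0.0703
gripper_force: 0.0
time_s: 22.02
tcp_pos: [0.4595, 0.0041, 0.0302]
eef_rot: [-179.9, 0.0, -90.0]
contact_force: [0.0, 0.0, 0.4]
gripper_width: 0.0702
gripper_force: 0.0
```

```bash
python3 -m handwheel '[[1,0,0,0,0],[1,0,0,0,0],[1,0,0,0,0],[1,0,0,0,0],[1,0,0,0,0],[1,0,0,0,0],[1,0,0,0,0]]' 35;  python3 -m handwheel '[[1,0,0,0.5,0],[1,0,0,2,0],[1,0,0,5,0],[1,0,0,9,0],[1,0,0,11,0],[1,0,0,11,0]]'; python3 -m handwheel '[[1,1.5,-0.5,0,0],[1,5.5,-2,0,0],[1,10,-3.6,0,0],[1,14.5,-5.2,0,0],[1,17.5,-6.3,0,0],[1,18.5,-6.7,0,0],[1,18.5,-6.7,0,0]]'
```

```text
time_s: 22.9
tcp_pos: [0.4588, 0.0038, 0.0296]
eef_rot: [-180.0, 0.0, -90.0]
contact_force: [0.3, 0.1, 0.1]
gripper_width: 0.0193
gripper_force: 35.0
time_s: 23.65
tcp_pos: [0.4593, 0.004, 0.141]
eef_rot: [-179.8, 0.1, -90.0]
contact_force: [0.1, 0.5, -2.5]
gripper_width: 0.0192
gripper_force: 35.0
time_s: 24.52
tcp_pos: [0.6433, -0.0639, 0.1375]
eef_rot: [179.8, -0.0, -90.0]
contact_force: [-0.8, 0.6, -2.5]
gripper_width: 0.0188
gripper_force: 35.0
```

```bash
python3 -m handwheel '[[1,0,0.1,-2,0],[1,0,0.1,-5,0],[1,0,0.1,-8,0],[1,0,0.1,-9.5,0],[1,0,0.1,-10.1,0],[1,0,0.1,-10.3,0],[1,0,0.1,-10.4,0],[1,0,0.1,-10.5,0]]';python3 -m handwheel '[[1,0,0,-0.05,0],[1,0,0,-0.1,0]]'
```

```text
time_s: 25.52
tcp_pos: [0.6441, -0.0623, 0.0353]
eef_rot: [-179.9, 0.0, -90.0]
contact_force: [1.1, 0.8, -1.6]
gripper_width: 0.0193
gripper_force: 35.0
time_s: 25.78
tcp_pos: [0.6437, -0.0623, 0.0337]
eef_rot: [-180.0, 0.0, -90.0]
contact_force: [0.3, 0.6, -2.0]
gripper_width: 0.0192
gripper_force: 35.0
```

```bash
python3 -m handwheel '[[1,0,0,-0.05,0],[1,0,0,-0.1,0],[1,0,0,-0.1,0]]'
```

```text
time_s: 26.15
tcp_pos: [0.6437, -0.0623, 0.0336]
eef_rot: [-180.0, -0.0, -90.0]
contact_force: [-3.6, 1.1, 7.6]
gripper_width: 0.0189
gripper_force: 35.0
```

```bash
python3 -m handwheel '[[0.85,0,0,0,0],[0.4,0,0,0,0],[0.15,0,0,0,0],[0.15,0,0,0,0],[0.15,0,0,3,0],[0.15,0,0,8,0],[0.15,0,0,12,0],[0.15,0,0,12,0]]' 25;  python3 -m handwheel '[[0.15,-3,-1.3,0,0],[0.15,-8,-3.5,0,0],[0.15,-13,-5.7,0,0],[0.15,-18,-7.9,0,0],[0.15,-20.5,-9,0,0],[0.15,-20.5,-9,0,0]]';python3 -m handwheel '[[0.15,0,0,-3,0],[0.15,0,0,-7,0],[0.15,0,0,-10.5,0],[0.15,0,0,-12.1,0],[0.15,0,0,-12.5,0],[0.15,0,0,-12.5,0]]'
```

```text
time_s: 27.15
tcp_pos: [0.6459, -0.0621, 0.1567]
eef_rot: [-179.6, 0.0, -90.0]
contact_force: [-0.4, 0.4, -0.2]
gripper_width: 0.0744
gripper_force: 0.0
time_s: 27.9
tcp_pos: [0.4366, -0.1529, 0.1524]
eef_rot: [180.0, 0.0, -90.1]
contact_force: [-0.1, -0.2, -0.3]
gripper_width: 0.0748
gripper_force: 0.0
time_s: 28.65
tcp_pos: [0.4391, -0.1522, 0.0275]
eef_rot: [180.0, -0.0, -90.0]
contact_force: [-0.4, -0.2, -0.0]
gripper_width: 0.0743
gripper_force: 0.0
```

```bash
python3 -m handwheel '[[1,0,0,0,0],[1,0,0,0,0],[1,0,0,0,0],[1,0,0,0,0],[1,0,0,0,0],[1,0,0,0,0]]' 25;  python3 -m handwheel '[[1,0,0,0.5,0],[1,0,0,2,0],[1,0,0,5,0],[1,0,0,9,0],[1,0,0,11,0],[1,0,0,11,0]]'
```

```text
time_s: 29.4
tcp_pos: [0.4388, -0.1523, 0.0278]
eef_rot: [-180.0, -0.0, -90.0]
contact_force: [-0.7, -0.4, 5.6]
gripper_width: 0.0411
gripper_force: 25.0
time_s: 30.15
tcp_pos: [0.4394, -0.1522, 0.139]
eef_rot: [-179.8, 0.0, -90.0]
contact_force: [-0.9, -0.2, -2.4]
gripper_width: 0.0415
gripper_force: 25.0
```

Next, carry the amber bottle to the middle compartment of the yellow tray at (0.633,-0.140).

```bash
python3 -m handwheel '[[1,1.5,0.1,0,0],[1,5.5,0.4,0,0],[1,10.5,0.7,0,0],[1,15,1,0,0],[1,18.2,1.2,0,0],[1,19.4,1.2,0,0],[1,19.4,1.2,0,0]]';  python3 -m handwheel '[[1,0,0,-2,0],[1,0,0,-5,0],[1,0,0,-8,0],[1,0,0,-9.5,0],[1,0,0,-10.2,0],[1,0,0,-10.4,0],[1,0,0,-10.5,0],[1,0,0,-10.6,0]]';python3 -m handwheel '[[1,0,0,-0.05,0],[1,0,0,-0.1,0]]'
```

```text
time_s: 31.02
tcp_pos: [0.6325, -0.1402, 0.1355]
eef_rot: [179.8, -0.0, -90.0]
contact_force: [-0.3, -0.9, -1.7]
gripper_width: 0.0412
gripper_force: 25.0
time_s: 32.02
tcp_pos: [0.6331, -0.1403, 0.0323]
eef_rot: [-179.9, 0.0, -90.0]
contact_force: [-0.4, 0.5, -1.0]
gripper_width: 0.0412
gripper_force: 25.0
time_s: 32.28
tcp_pos: [0.633, -0.1403, 0.0319]
eef_rot: [-179.9, -0.0, -90.0]
contact_force: [-3.7, 1.8, 10.9]
gripper_width: 0.0413
gripper_force: 25.0
```

```bash
python3 -m handwheel '[[0.85,0,0,0,0],[0.4,0,0,0,0],[0.15,0,0,0,0],[0.15,0,0,0,0],[0.15,0,0,3,0],[0.15,0,0,8,0],[0.15,0,0,13,0],[0.15,0,0,18,0]]';  python3 -m handwheel '[[0.15,-3,-3,0,0],[0.15,-7,-7,0,0],[0.15,-11,-11,0,0],[0.15,-15,-15,0,0],[0.15,-17,-20,0,0],[0.15,-19,-24,0,0],[0.15,-20,-25,0,0],[0.15,-20,-25,0,0]]'
cat > chk.py <<'E'
from fit import *
p,d=imaging.capture('scene');cv2.imwrite('pics/end.png',p[:,:,::-1]);C=cloud('scene',d)
T=dict(blue=((.626,.1345),-2.25),yellow=((.6333,-.14),-8.35))
for k,t,x0,tr in(('bottle_blue','bot',(.629,.2125),'blue'),('holder_cream','hold',(.626,.1345),'blue'),('jar_blue','jar',(.623,.0565),'blue'),('holder_steel','hold',(.644,-.0625),'yellow'),('bottle_amber','amb',(.633,-.14),'yellow'),('jar_yellow','jar',(.622,-.217),'yellow'),('bottle_red','bot',(.458,-.3614),None),('jar_red','jar',(.4617,.3974),None)):
    Q=C.reshape(-1,3);z=.004 if tr else 0
    Q=Q[(np.hypot(*(Q[:,:2]-x0).T)<.034)&(Q[:,2]>(.026 if tr else .006))&(Q[:,2]<.12)]
    c,e=fit(t,Q,x0,z); o=''
    if tr:
        a=np.radians(T[tr][1]);q=c[:2]-T[tr][0];o=np.round([q[0]*np.cos(a)+q[1]*np.sin(a),-q[0]*np.sin(a)+q[1]*np.cos(a)],4)
    print(k,c.round(4),len(Q),e.round(4),'in tray',o)
print(get_state()['time_s'])
E
python3 chk.py
```

```text
time_s: 33.28
tcp_pos: [0.6324, -0.1403, 0.2121]
eef_rot: [180.0, 0.0, -90.0]
contact_force: [0.8, 0.1, -0.3]
gripper_width: 0.0747
gripper_force: 0.0
time_s: 34.28
tcp_pos: [0.4318, -0.3907, 0.2104]
eef_rot: [180.0, 0.0, -90.1]
contact_force: [0.0, 0.4, -0.1]
gripper_width: 0.0749
gripper_force: 0.0
bottle_blue [ 6.283e-01  2.110e-01 -3.000e-04] 393 0.0008 in tray [-0.0007  0.0766]
holder_cream [6.258e-01 1.344e-01 1.000e-04] 337 0.0008 in tray [-0.0002 -0.0001]
jar_blue [ 6.222e-01  5.590e-02 -4.000e-04] 464 0.0009 in tray [-0.0007 -0.0787]
holder_steel [ 6.432e-01 -6.310e-02  2.000e-04] 377 0.0008 in tray [-0.0014  0.0775]
bottle_amber [ 6.321e-01 -1.408e-01 -3.000e-04] 456 0.0008 in tray [-0.0011 -0.001 ]
jar_yellow [ 6.199e-01 -2.164e-01  2.000e-04] 552 0.0008 in tray [-0.0022 -0.0775]
bottle_red [ 4.575e-01 -3.627e-01  1.000e-04] 549 0.0007 in tray 
jar_red [ 0.4618  0.3971 -0.0006] 414 0.0011 in tray 
34.325
```

View pics/end.png

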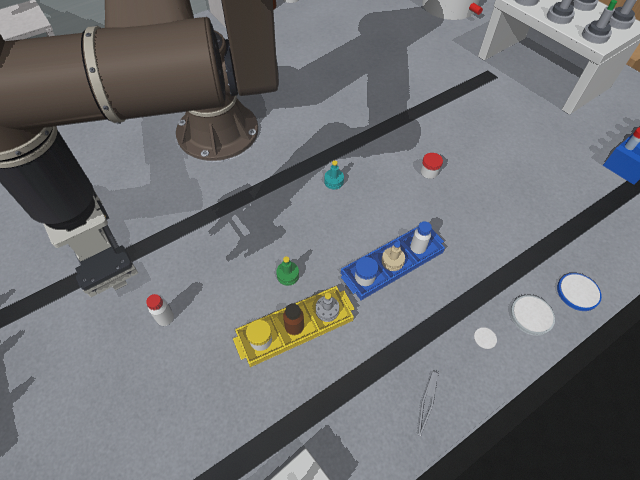

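All six things stand upright and centred in their compartments: blue tray at (366,270), (393,258) and (422,238), yellow tray at (259,335), (293,318) and (327,305). The red items have not moved and the arm is clear.

```bash
python3 -c "
from plant import r
print(r.close_job())"
```

```text
the job is handed in; nothing more can be done
None
```

Both kits are packed and the job is handed in at about 34 s: the last camera check showed all five items upright on the floors of their own compartments, and the yellow-lidded jar and both red items still standing in place; no verdict was returned.

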